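# Open the lamp-house shutter through its two index stops

### The job

Open the light-path shutter of the white lamp house in two clicks. Draw the shutter plate to the left by its red tab until the steel index roller has dropped fully into the amber-filter stop, and keep it seated there for a good second; then draw it on to the next stop, the clear opening, and leave it fully seated there with the tab let go. Do not knock the tool against the hood, and leave the bottle, the cup and the jar standing where they are.

Things in the scene. Friction and masses are not known exactly. Their poses are not given: they have to be found in the camera images.
- lamphouse: White bench lamp house, fixed, 260 deep, 300 wide, 274 high. Origin on the worktop at mid width, 10 mm before its upright port wall. Own -x is its front (faces the robot), +y its left as the robot sees it. Foot plate 18 high, x -55 to 185. Two guide rails along y, out to x = -8, at z = 38 and 112; a blue guard above, z 118 to 158, x = -4. Open at both sides under the hood. (mm, own frame)
- hood: White overhanging hood of the lamp house, blue stripe on its front edge; fixed; same origin and axes as the lamp house. 290 wide, z 242 to 274 mm, reaching forward to own x = -75 mm: a gripper pointing straight down cannot get to the shutter's tab under it; one that leans 33 to 50 degrees back towards the robot, fingers along the tab's bar and closing along y, clears it.
- tab_grip (a point): Grip point on the shutter's red tab, a bar 58 long, 16 wide (along y), 12 thick that stands out of the plate towards the robot and up, axis along lamp-house (-0.643, 0, 0.766), 40 deg from vertical. Point on the bar's axis, 45 mm from its root, 13 short of its end; closed: at lamp-house (-34, -10, 109) mm. Axes as lamp house. The hood's lip is 133 mm higher, 41 mm nearer the robot.
- shutter_plate (a joint): Travel (m) of the dark steel plate, 165 x 66 x 4 mm, with amber window, clear hole and red tab, along lamp-house +y (left): 0 closed, 0.106 end. Amber stop near 0.037, clear stop 0.045 further; both shifted by one unknown amount, up to 0.012 either way: find them by feel or by the roller. Drags at 4 to 6 N and stays where it is left (does not centre itself): seat it by hand.
- roller_mid (a point): Centre of the steel index roller (36 mm thick, 54 long, between two aluminium cheeks, red dot on its end) that rides on a notched bar behind the blue guard, moved by the plate. Lamp-house (31, 0, 168) mm on the bar's flat top; 6.2 mm lower when seated in a stop's V notch; off the centre it is higher by 0.84 mm per mm. The pull is 1 to 4 N as it falls in, 10 to 16 N as it climbs out.
- stain_bottle: Bystander: brown dropper bottle, 38 mm across, 96 high, loose; origin at the centre of its base. Stands left of the lamp house's front.
- sample_cup: Bystander: white specimen cup with yellow lid, 69 mm across, 68 high, loose; origin at the centre of its base. Stands right of the lamp house's front.
- stain_jar: Bystander: pale square staining jar with black lid, 67 x 67 x 105 mm, loose; origin at the centre of its base. Stands right of the lamp house.

How it is judged:
On the way, in this order (a step that is already met when the one before it is completed fails the run):
1. the shutter is kept seated at the amber stop for a second: travel 0.022 to 0.052, roller centre less than 163.2 mm above the worktop (within 1.4 mm of the bottom of its notch) (value of joint shutter_plate between 0.022 and 0.052 m and z of roller_mid in the frame of lamphouse between 0.157 and 0.1632 m), for 0.9 s.
2. the shutter is seated at the clear-opening stop: travel 0.067 to 0.097, roller likewise down (value of joint shutter_plate between 0.067 and 0.097 m and z of roller_mid in the frame of lamphouse between 0.157 and 0.1632 m), for 0.2 s.
At the end, for the whole second after the job is handed in: The shutter rests at the clear-opening stop: travel 0.067 to 0.097, with the roller's centre less than 163.2 mm above the worktop, within 1.4 mm of the bottom of its notch (all of step 2 and velocity of joint shutter_plate between -0.005 and 0.005 m/s); the robot touches nothing.
It fails at once if the robot bangs into the hood (over 15 N) (contact force between the arm and hood above 15 N).
It fails at once if the bottle is shoved over 20 mm or tipped (distance of stain_bottle from where it was at the start of the episode above 0.02 m or angle between stain_bottle's own z axis and vertical above 0.3 rad).
It fails at once if the cup is shoved over 20 mm or tipped (distance of sample_cup from where it was at the start of the episode above 0.02 m or angle between sample_cup's own z axis and vertical above 0.3 rad).
It fails at once if the jar is shoved over 20 mm or tipped (distance of stain_jar from where it was at the start of the episode above 0.02 m or angle between stain_jar's own z axis and vertical above 0.3 rad).
It also fails if it takes over 45 s, if anything falls off the work surface, if the arm or the gripper's body presses on something with over 40 N, if the wrist force passes 120 N, or if a joint passes its speed limit or range.

### The arm

A 7-joint arm with a two-finger parallel gripper is mounted at the origin on a cart in front of the work surface, level with it; the furniture and walls round the work are solid. World frame = base frame: x ahead of the robot, y to its left, z up, the work surface at z = 0. Lengths are in m, angles in rad, forces in N, time in s.
With the tool pointing down it reaches from about 0.425 to 0.925 m from the base axis. Payload 6.8 kg.
Tool frame: the origin (TCP) lies midway between the tips of the shut fingers; the grasp point (between the pads) lies r.grip_point_offset behind it (r.grip_point_offset is the distance from the TCP to the grasp point, in m); z points along the fingers, y is the line along which they close (so a half turn about z gives the same grasp; the last joint's range is limited). The gripper opens to 85 mm and grips with 20 to 120 N. Pads are 22 mm wide; open, the fingers measure 114 mm over their backs; the gripper's body (76 mm by 85 mm) begins 54 mm behind the grasp point. The pads swing forward as they close: fully open they stand 13 mm farther back than shut.
Start: joints at [-1.306, 0.477, 0.022, 1.555, -0.011, 1.109, -0.083], TCP at [0.246, 0.629, 0.231] pointing down, gripper open.
Joint ranges: [-2.96, 2.96], [-0.34, 2.1], [-1.41, 1.46], [0.24, 2.44], [-1.37, 4.51], [0.17, 1.92], [-2.96, 2.96]. Speed limits (rad/s): [2.39, 2.39, 3.14, 3.14, 3.14, 3.14, 3.14].

### API

Orientations are given as a rotation vector (axis times angle).
In Python, from bench import r gives the robot as it stands. The module is installed in compiled form; this text tells all that it offers.
- The arm moves only by the shell command python3 -m crank 'ROWS' [FORCE]. ROWS is JSON, a list of rows, each a list of 5 numbers: the shift along the world's x, y, z in units of 200 mm (1.0 is 200 mm), then the turn about the world's z in units of 45 degrees (1.0 is 45 degrees), then the opening, from -1 (shut) to 1 (fully open). In form: [[dx, dy, dz, turn, jaw], ...]. A call has 1 to 8 rows; each row shifts and turns the commanded pose from where the row before left it; what a row does not reach is not made up. A row lasts 1/12 s, in which the tool goes at most 41.7 mm and 7.16 degrees, less where a joint would pass 70% of its speed; a pose out of reach is approached as far as the arm can. A call with a number of a shift or a turn outside -1 to 1 is refused whole. A call with a gripper value outside its range is refused whole. The fingers move at their own pace and stop on an object; FORCE is the grip in N (left out, the last holds). Time passes only in rows, so rows that do not move let the fingers close. It gives the time, the measured TCP pose, the force, the opening and the grip force at its end, in the units of the state.
- r.get_obs(): the state, without advancing time (a new reading comes with each control period).
- r.grab_frame(name): name is "scene" or "top" or "wrist"; returns the picture (480x640x3 uint8, blue, green, red); there is no depth.
- r.camera_model(name): a dict with "fx", "fy", "cx", "cy" (pixels), "R" (3x3) and "t" (3): a world point X has camera coordinates R X + t. Camera axes: x right, y down, z forward; pixel columns grow to the right and rows downward; lengths in m; the calibration is good to about 2 mm. A picture is of the moment at which its call begins: read the wrist's pose just before it. camera_model takes no time and is no camera call; for the wrist camera it gives the pose at the moment of the call.
- r.hand_in(): hands the job in; it is judged then, once.
The state is a dict: "clock": time; "joints": joint angles; "qvel": joint speeds; "tau": joint torques, N m; "tcp_pos": TCP position; "orientation": TCP orientation; "contact_force": force on the tool from outside, world axes, zero at the start; "moment": the same for the moment, N m; "grip_width": finger opening in m; "gripper_force": force on a finger pad.
Only numpy, scipy, OpenCV 4.12 (cv2) and the standard library are available. Lean on these libraries where they do the work, as an engineer would, in place of code of your own. Each camera call takes 0.05 s, during which the arm holds its last target. There are 200 camera calls.

## Working session

There is one attempt and no reset: what is moved stays moved. The work goes in short steps, Python scripts to look and compute and a shell command to move; the robot and the scene stay as the last step left them, time stands still between calls to the robot, and variables do not carry over. Pictures are saved under pics/ and viewed, at most 10 in all, crops included, and the job is handed in when it is done.

```bash
mkdir -p pics; python3 - <<'E'
from bench import r
import cv2
o=r.get_obs();print(o['clock'],o['tcp_pos'],o['orientation'],r.grip_point_offset)
for n in("scene","top"):
    cv2.imwrite(f'pics/{n}0.png',r.grab_frame(n)); m=r.camera_model(n); print(n,m)
E
```

```text
0.0 [0.24564238 0.62805345 0.23030298] [-5.82179743e-01 -3.08693560e+00  2.96387646e-03] 0.0187
scene {'fx': 485.8189591917802, 'fy': 485.8189591917802, 'cx': 317.4567453028437, 'cy': 242.56209549142278, 'R': array([[ 0.7717871 , -0.63576474,  0.01216021],
       [-0.4542354 , -0.56460029, -0.6891275 ],
       [ 0.44498863,  0.52633611, -0.72453807]]), 't': array([-0.40661096,  0.40902388,  0.97388502])}
top {'fx': 479.2974177080004, 'fy': 479.2974177080004, 'cx': 319.3400771953246, 'cy': 235.20038534535092, 'R': array([[ 0.10348924, -0.99459691,  0.00818273],
       [-0.88699632, -0.09600934, -0.45168544],
       [ 0.45003057,  0.03948653, -0.89213973]]), 't': array([0.01173878, 0.60729081, 0.78313134])}
```

View pics/scene0.png

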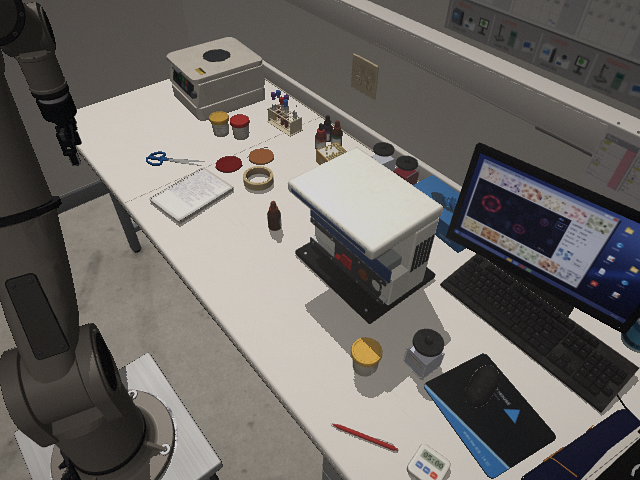

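View pics/top0.png

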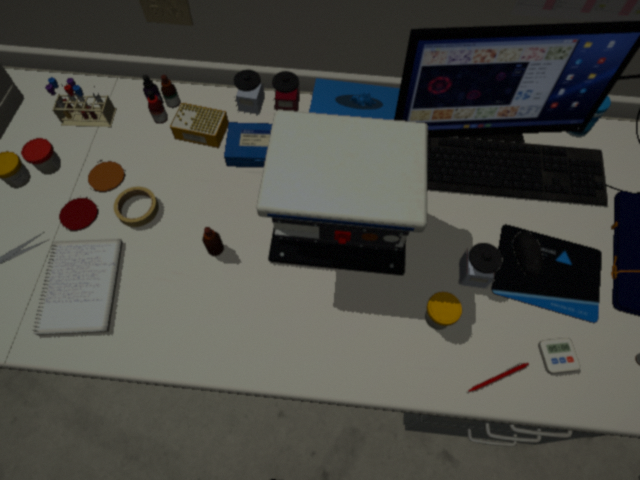

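The scene picture shows the lamp house around (365,235) and its red tab near (345,262). The bottle is at (274,216), the cup at (367,352) and the jar at (427,350). In the top picture the hood's front edge runs from (260,214) to (425,225), with the tab at (342,238). I'll enlarge both.

```bash
python3 - <<'E'
import cv2,numpy as np
a=cv2.imread('pics/scene0.png')[145:325,285:445];b=cv2.imread('pics/top0.png')[105:285,255:435]
f=lambda i,k:cv2.convertScaleAbs(cv2.resize(i,None,fx=k,fy=k,interpolation=cv2.INTER_CUBIC),alpha=1.3,beta=15)
cv2.imwrite('pics/crops.png',np.hstack([f(a,2.3),f(b,2.3)]))
E
```

```text
(no output)
```

View pics/crops.png

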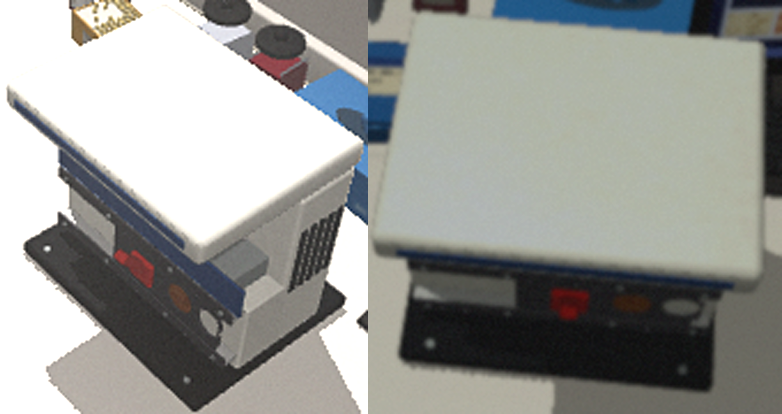

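```bash
python3 -m crank '[[0.05,0.13,0,0,1],[0.05,0.13,0,0,1],[0.05,0.13,0.1,0,1],[0.05,0.13,0.1,0,1]]'
```

```text
clock: 0.43
tcp_pos: [0.2858, 0.7325, 0.2696]
orientation: [-0.582, -3.087, 0.007]
contact_force: [0.1, 1.5, 1.4]
grip_width: 0.0855
gripper_force: 0.0
```

The enlarged crops show the foot plate corners, the hood's front edge and the tab clearly. In the scene crop the foot's left front corner is at (25,245), its right front at (195,405), and the hood's front right corner at (200,255). In the top crop the foot's front corners are at (402,358) and (710,388), with the tab end at (568,312).

```bash
cat > h.py <<'E'
import numpy as np
from bench import r
def proj(n,X,m=None):
    m=m or r.camera_model(n);c=np.atleast_2d(X)@m['R'].T+m['t']
    return np.c_[m['fx']*c[:,0]/c[:,2]+m['cx'],m['fy']*c[:,1]/c[:,2]+m['cy']]
def world(p,P):
    c,s=np.cos(p[2]),np.sin(p[2]);P=np.atleast_2d(P)
    return np.c_[p[0]+c*P[:,0]-s*P[:,1],p[1]+s*P[:,0]+c*P[:,1],P[:,2]]
E
cat > fit.py <<'E'
from h import *;import cv2
from scipy.optimize import least_squares
S=lambda a:np.array(a)/2.3+[285,145]
T=lambda a:(np.array(a)-[368,0])/2.3+[255,105]
obs=[('scene',(-55,150,0),S((25,249))),('scene',(-55,-150,0),S((195,409))),('scene',(185,-150,9),S((345,297))),
('top',(-55,150,0),T((402,361))),('top',(-55,-150,0),T((710,389))),
('scene',(-75,-145,258),S((203,254))),('scene',(-75,145,258),S((9,98))),('top',(-75,145,258),T((375,250))),('top',(-75,-145,258),T((762,283)))]
C={n:r.camera_model(n) for n in('scene','top')}
def res(p):
    o=[]
    for n,P,u in obs:
        q=np.array(P)/1000.; q[1]*= p[3] if q[2]<.1 else 1
        o.append(proj(n,world(p,q),C[n])[0]-u)
    return np.ravel(o)
f=least_squares(res,[.7,-.05,0,1],loss='soft_l1');print(f.x,np.round(f.fun.reshape(-1,2),1).tolist())
p=f.x[:3]
for n in C:
    im=cv2.imread(f'pics/{n}0.png')
    x0,y0=(285,145) if n=='scene' else(255,105)
    im=cv2.resize(im[y0:y0+180,x0:x0+180],None,fx=2.2,fy=2.2)
    def d(P,c):
        q=(proj(n,world(p,np.array(P)/1000.),C[n])-[x0,y0])*2.2
        cv2.polylines(im,[np.int32(np.round(q))],False,c,1)
    hx=[(-75,145,242),(-75,-145,242),(-75,-145,274),(-75,145,274),(-75,145,242)]
    d(hx,(0,255,0))
    h=150*f.x[3];d([(-55,h,18),(-55,-h,18),(-55,-h,0),(-55,h,0),(-55,h,18)],(0,255,255))
    for y in(-2,-18): d([(-5.1,y,74.5),(-42.4,y,119)],(255,255,0))
    d([(-42.4,-2,119),(-42.4,-18,119)],(255,255,0))
    globals()[n]=im
cv2.imwrite('pics/ov.png',np.hstack([scene,top]))
print('tab',world(p,[-.034,-.01,.109]))
E
python3 fit.py; for i in 1; do python3 -m crank '[[0.07,0.19,0.05,0,1],[0.07,0.19,0.05,0,1],[0.07,0.19,0.05,0,1],[0.07,0.19,0.05,0,1]]'; done
```

```text
[0.65434341 0.03675993 0.00691875 0.98167155] [[-0.8, 1.5], [-0.1, 1.4], [0.3, -0.3], [0.3, -0.1], [-0.2, 0.1], [0.0, 1.4], [-2.3, -2.1], [-1.0, -1.6], [0.8, -0.9]]
tab [[0.62041341 0.02652494 0.109     ]]
clock: 0.77
tcp_pos: [0.3343, 0.8643, 0.3059]
orientation: [-0.584, -3.086, -0.001]
contact_force: [1.2, 1.4, 1.5]
grip_width: 0.0857
gripper_force: 0.0
```

View pics/ov.png

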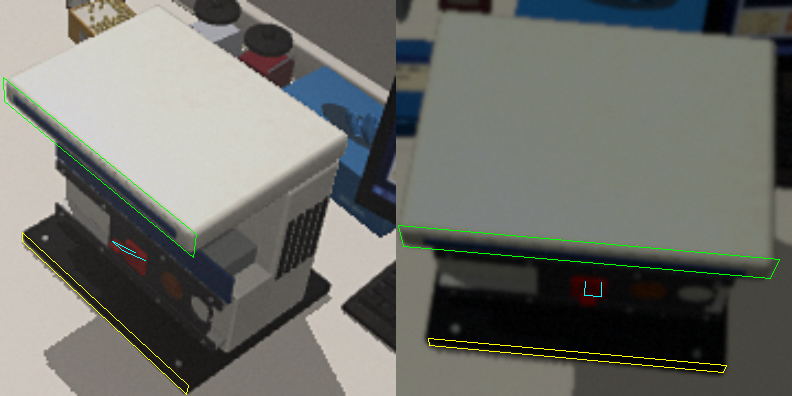

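The overlay agrees with the picture to about 3 mm: the yellow foot edge sits on the plate edge and the tab outline falls on the red tab. Next I'll test how the arm behaves past its reach, to find a way to lean the tool.

```bash
python3 -m crank '[[0.07,0.19,0.05,0,1],[0.07,0.19,0.05,0,1],[0.07,0.19,0.05,0,1],[0.07,0.19,0.05,0,1],[0,0,0,0,1]]'; python3 -c "
from bench import r;o=r.get_obs();print(o['joints'])"
```

```text
clock: 1.18
tcp_pos: [0.3839, 0.8664, 0.3065]
orientation: [-0.733, -3.031, -0.017]
contact_force: [0.7, 0.4, 0.1]
grip_width: 0.085
gripper_force: 0.0
[-1.31311356  1.13890342  0.81974866  0.31107352 -0.77157132  1.77613237
  0.00849351]
```

```bash
python3 -m crank '[[0.08,0.19,0,0,1],[0.08,0.19,0,0,1],[0.08,0.19,0,0,1],[0.08,0.19,0,0,1],[0.08,0.19,0,0,1],[0.08,0.19,0,0,1]]'; python3 -c "
from bench import r;o=r.get_obs();print(o['joints'])"
```

```text
clock: 1.68
tcp_pos: [0.4062, 0.928, 0.2602]
orientation: [-0.749, -3.029, -0.228]
contact_force: [-0.2, 0.2, 0.2]
grip_width: 0.0857
gripper_force: 0.0
[-1.29958321  1.26807015  1.28576409  0.24229606 -1.27452834  1.66004644
  0.01645759]
```

```bash
python3 -m crank '[[0,0,0.2,0,1],[0,0,0.2,0,1],[0,0,0.2,0,1],[0,0,0.2,0,1],[0,0,0.2,0,1],[0,0,0.2,0,1]]'; python3 -c "
from bench import r;o=r.get_obs();print(o['joints'])"
```

```text
clock: 2.18
tcp_pos: [0.3771, 0.865, 0.4707]
orientation: [-0.75, -3.029, -0.327]
contact_force: [-0.1, 0.6, 1.0]
grip_width: 0.0852
gripper_force: 0.0
[-1.31532365  1.04223022  1.28983426  0.24218086 -1.22931602  1.81690643
  0.00746374]
```

```bash
cat >> h.py <<'E'
from scipy.spatial.transform import Rotation as Ro
def st():
    o=r.get_obs();R=Ro.from_rotvec(o['orientation']).as_matrix();z,y=R[:,2],R[:,1]
    print('t%.2f tcp'%o['clock'],o['tcp_pos'].round(4),'z',z.round(3),'tilt %.1f az %.1f'%(np.degrees(np.arccos(-z[2])),np.degrees(np.arctan2(z[1],z[0]))),'y',y.round(3),'F',np.round(o['contact_force'],1),'w %.4f'%o['grip_width'],'j',np.round(o['joints'],2))
E
python3 -c "
from h import *;st()"
python3 -m crank '[[-0.07,-0.18,-0.1,0,1],[-0.07,-0.18,-0.1,0,1],[-0.07,-0.18,-0.1,0,1],[0,0,0,0,1]]' >/dev/null; python3 -c "
from h import *;st()"
```

```text
t2.18 tcp [0.3771 0.865  0.4707] z [ 0.046  0.202 -0.978] tilt 12.0 az 77.2 y [0.462 0.864 0.2  ] F [-0.1  0.6  1. ] w 0.0852 j [-1.32  1.04  1.29  0.24 -1.23  1.82  0.01]
t2.52 tcp [0.3554 0.8087 0.4328] z [ 0.038  0.198 -0.979] tilt 11.6 az 79.2 y [0.474 0.859 0.192] F [ 1.7 -0.3 -1.3] w 0.0852 j [-1.62  0.96  1.37  0.82 -1.1   1.68  0.28]
```

The lean persists when the arm retreats, so I can build it up at the reach limit. It has to come out perpendicular to the closing line, so I'll turn the tool first.

```bash
python3 -m crank '[[0,0,0,0.152,1],[0,0,0,0.152,1],[0,0,0,0.152,1],[0,0,0,0.152,1],[0,0,0,0.152,1],[0,0,0,0.152,1],[0,0,0,0.152,1],[0,0,0,0.152,1]]' >/dev/null;python3 -m crank '[[0,0,0,0.152,1],[0,0,0,0.152,1],[0,0,0,0.152,1],[0,0,0,0.152,1],[0,0,0,0.152,1],[0,0,0,0.152,1],[0,0,0,0.152,1],[0,0,0,0.152,1]]' >/dev/null; python3 -c "
from h import *;st()"
```

```text
t3.85 tcp [0.3538 0.8239 0.4074] z [-0.199  0.057 -0.978] tilt 11.9 az 164.1 y [-0.878  0.433  0.204] F [0.4 3.3 3.9] w 0.0851 j [-1.16  1.01 -0.01  0.24 -0.21  1.92  1.45]
```

```bash
python3 -m crank '[[0.08,0.19,0,0,1],[0.08,0.19,0,0,1],[0.08,0.19,0,0,1],[0.08,0.19,0,0,1],[0.08,0.19,0,0,1],[0.08,0.19,0,0,1],[0.08,0.19,0,0,1],[0.08,0.19,0,0,1]]'>/dev/null; python3 -c "
from h import *;st()"
```

```text
t4.52 tcp [0.3734 0.8519 0.3547] z [-0.193  0.079 -0.978] tilt 12.0 az 157.7 y [-0.862  0.463  0.207] F [ 1.4 -0.6 -0.2] w 0.0856 j [-1.24  1.16  1.22  0.24 -1.36  1.91  1.58]
```

```bash
python3 -m crank '[[0,0,0.2,0.1,1],[0,0,0.2,0.1,1],[0,0,0.2,0.1,1],[0,0,0.2,0.1,1],[0,0,0.2,0.1,1],[0,0,0.2,0,1],[0,0,0.2,0,1],[0,0,0.2,0,1]]'>/dev/null; python3 -c "
from h import *;st()"
```

```text
t5.18 tcp [0.331  0.8286 0.5576] z [-0.154  0.284 -0.946] tilt 18.8 az 118.4 y [-0.977  0.098  0.188] F [ 0.8  0.5 -0.3] w 0.0851 j [-1.27  0.94  1.2   0.24 -1.36  1.92  1.88]
```

```bash
python3 -m crank '[[0.04,0.1,0.2,0,1],[0.04,0.1,0.2,0,1],[0.04,0.1,0.2,0,1],[0.04,0.1,0.2,0,1],[0.04,0.1,0.2,0,1]]'>/dev/null; python3 -c "
from h import *;st()"
```

```text
t5.60 tcp [0.3111 0.8015 0.6485] z [-0.115  0.372 -0.921] tilt 22.9 az 107.2 y [-0.98   0.107  0.166] F [ 0.3  1.  -0.2] w 0.0854 j [-1.29  0.84  1.22  0.24 -1.37  1.92  1.84]
```

```bash
python3 -m crank '[[0.04,0.1,0.2,0,1],[0.04,0.1,0.2,0,1],[0.04,0.1,0.2,0,1],[0.04,0.1,0.2,0,1],[0.04,0.1,0.2,0,1],[0.04,0.1,0.2,0,1],[0.04,0.1,0.2,0,1],[0.04,0.1,0.2,0,1]]'>/dev/null; python3 -c "
from h import *;st()"
```

```text
t6.27 tcp [0.2796 0.7501 0.7662] z [-0.069  0.489 -0.87 ] tilt 29.6 az 98.1 y [-0.983  0.117  0.144] F [0.4 0.  0.5] w 0.0853 j [-1.32  0.7   1.25  0.24 -1.37  1.92  1.8 ]
```

```bash
python3 -m crank '[[0.04,0.1,0.2,0.05,1],[0.04,0.1,0.2,0.05,1],[0.04,0.1,0.2,0.05,1],[0.04,0.1,0.2,0.05,1]]'>/dev/null; python3 -c "
from h import *;st()"
```

```text
t6.60 tcp [0.2634 0.7279 0.8063] z [-0.125  0.54  -0.832] tilt 33.7 az 103.1 y [-0.991 -0.031  0.129] F [ 0.5 -0.1  0.3] w 0.0855 j [-1.3   0.64  1.17  0.24 -1.37  1.92  1.9 ]
```

```bash
python3 -m crank '[[0,0,0,0.15,1],[0,0,0,0.15,1],[0,0,0,0.15,1],[0,0,0,0.15,1],[0,0,0,0.15,1]]'>/dev/null; python3 -c "
from h import *;st()"
```

```text
t7.02 tcp [0.2483 0.7581 0.7623] z [-0.4    0.504 -0.765] tilt 40.1 az 128.4 y [-0.833 -0.548  0.075] F [ 0.6 -0.1  0.1] w 0.0855 j [-1.19  0.71  0.81  0.24 -1.37  1.92  2.36]
```

```bash
python3 -m crank '[[0.04,0.1,0.2,0,1],[0.04,0.1,0.2,0,1],[0.04,0.1,0.2,0,1],[0.04,0.1,0.2,0,1]]'>/dev/null; python3 -c "
from h import *;st()"
```

```text
t7.35 tcp [0.2299 0.7277 0.8163] z [-0.382  0.55  -0.743] tilt 42.0 az 124.8 y [-0.849 -0.526  0.048] F [ 0.4 -0.3 -0.1] w 0.0852 j [-1.2   0.64  0.82  0.24 -1.37  1.92  2.31]
```

```bash
python3 -m crank '[[-0.01,-0.1,-0.18,0,1],[-0.01,-0.1,-0.18,0,1],[-0.01,-0.1,-0.18,0,1],[-0.01,-0.1,-0.18,0,1],[-0.01,-0.1,-0.18,-0.1,1],[-0.01,-0.1,-0.18,-0.1,1],[-0.01,-0.1,-0.18,-0.1,1],[-0.01,-0.1,-0.18,-0.1,1]]'>/dev/null; python3 -c "
from h import *;st()"
```

```text
t8.02 tcp [0.22   0.6165 0.6094] z [-0.222  0.635 -0.74 ] tilt 42.3 az 109.3 y [-0.958 -0.283  0.045] F [-0.5 -2.9  2.6] w 0.0854 j [-2.2   0.    1.16  1.52 -0.6   1.16  2.49]
```

```bash
python3 -m crank '[[0.1,-0.1,0,-0.15,1],[0.1,-0.12,0,-0.15,1],[0.1,-0.14,0,-0.15,1],[0.08,-0.16,0,-0.15,1],[0.06,-0.17,0,-0.15,1],[0.05,-0.18,0,-0.15,1]]'>/dev/null; python3 -c "
from h import *;st()"
```

```text
t8.52 tcp [0.3074 0.4612 0.6131] z [ 0.182  0.647 -0.74 ] tilt 42.2 az 74.3 y [-0.944  0.324  0.052] F [-1.1 -0.3  0.4] w 0.0854 j [-1.66 -0.34  0.47  1.74  0.07  0.97  1.62]
```

```bash
python3 -m crank '[[0.1,-0.08,-0.12,-0.15,1],[0.1,-0.1,-0.12,-0.15,1],[0.1,-0.12,-0.12,-0.15,1],[0.08,-0.14,-0.1,-0.15,1],[0.06,-0.16,-0.1,-0.15,1],[0.05,-0.18,-0.1,-0.15,1],[0.02,-0.18,-0.1,-0.15,1],[0.02,-0.18,-0.1,-0.15,1]]'>/dev/null; python3 -c "
from h import *;st()"
```

```text
t9.18 tcp [0.4059 0.2972 0.473 ] z [ 0.571  0.35  -0.743] tilt 42.0 az 31.5 y [-0.473  0.88   0.051] F [-0.2 -0.3  0.4] w 0.0853 j [-0.66 -0.34 -0.17  2.08  0.22  0.7   1.08]
```

```bash
python3 -m crank '[[0,-0.18,-0.1,-0.12,1],[0,-0.18,-0.1,-0.12,1],[0,-0.18,-0.05,-0.05,1],[0,-0.1,-0.05,0,1],[0,0,0,0,1]]'>/dev/null; python3 -c "
from h import *;st()"
```

```text
t9.60 tcp [0.4384 0.193  0.4017] z [ 0.618  0.204 -0.759] tilt 40.6 az 18.3 y [-0.266  0.963  0.042] F [-0.1 -0.7 -0.9] w 0.0855 j [-0.33 -0.34 -0.28  2.22  0.2   0.57  1.07]
```

```bash
python3 -m crank '[[0.04,-0.14,-0.1,-0.12,1],[0.04,-0.14,-0.1,-0.12,1],[0.04,-0.14,-0.1,-0.09,1],[0.04,-0.14,-0.1,0,1],[0.04,-0.14,-0.1,0,1],[0.0,-0.12,-0.1,0,1],[0,0,0,0,1]]'>/dev/null; python3 -c "
from h import *;st()
import cv2
from scipy.optimize import least_squares
print('z-plane positions:')
for n,u,v,z in[('scene',274,224,.02),('top',214,250,.04),('scene',368,345,.068),('top',444,305,.068),('scene',428,337,.105),('top',485,255,.105)]:
    m=r.camera_model(n);f=least_squares(lambda p:(proj(n,[p[0],p[1],z],m)[0]-[u,v]),[.6,0]);print(n,f.x.round(3),z)
cv2.imwrite('pics/w1.png',r.grab_frame('wrist'))"
```

```text
t10.18 tcp [0.4763 0.0296 0.2818] z [ 0.65   0.039 -0.759] tilt 40.6 az 3.5 y [-0.012  0.999  0.042] F [-0.6 -1.1 -0.9] w 0.0854 j [-0.05 -0.21 -0.21  2.43  0.42  0.24  0.92]
z-plane positions:
scene [0.613 0.301] 0.02
top [0.596 0.301] 0.04
scene [ 0.523 -0.177] 0.068
top [ 0.514 -0.182] 0.068
scene [ 0.618 -0.258] 0.105
top [ 0.614 -0.256] 0.105
```

View pics/w1.png

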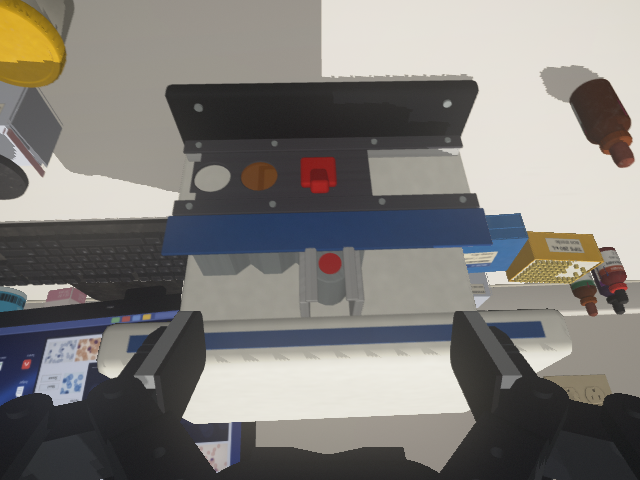

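The wrist picture is upside down, with the robot's left on the right. It shows the red tab with its bar end at about (320,186) and the roller's red dot at (330,263) between its cheeks. The fingers clear everything. I'll check the predicted points and move closer for a second view.

```bash
python3 - <<'E'
from h import *
p=[.65434,.03676,.00692]
m=r.camera_model('wrist');np.savez('m1.npz',**m)
print(proj('wrist',world(p,np.array([[-42.4,-10,119],[-34,-10,109],[-5,-10,74],[-55,147,18],[-55,-147,18],[-75,145,242],[-75,-145,242],[4,0,168]])/1000),m).round(1).tolist())
E
python3 -m crank '[[0.06,0,-0.09,0,0.2],[0.06,0,-0.09,0,0.2],[0.06,0,-0.09,0,0.2],[0,0,-0.05,0,0.2],[0,0,0,0,0.2],[0,0,0,0,0.2]]'>/dev/null; python3 -c "
from h import *;st()
import cv2
cv2.imwrite('pics/w2.png',r.grab_frame('wrist'));m=r.camera_model('wrist');np.savez('m2.npz',**m)
p=[.65434,.03676,.00692]
print(proj('wrist',world(p,np.array([[-42.4,-10,119],[-34,-10,109],[-5,-10,74]])/1000),m).round(1).tolist())"
```

```text
[[307.9, 183.7], [308.0, 180.5], [308.3, 170.6], [470.7, 86.3], [158.4, 93.5], [552.6, 298.4], [91.8, 315.6], [322.0, 260.4]]
t10.73 tcp [0.5073 0.0379 0.2446] z [ 0.648  0.038 -0.76 ] tilt 40.5 az 3.4 y [-0.014  0.999  0.039] F [-0.7  0.9 -0. ] w 0.0511 j [-0.19 -0.08 -0.1   2.43  1.01  0.17  0.33]
[[301.5, 202.7], [301.9, 198.4], [303.1, 185.5]]
```

View pics/w2.png

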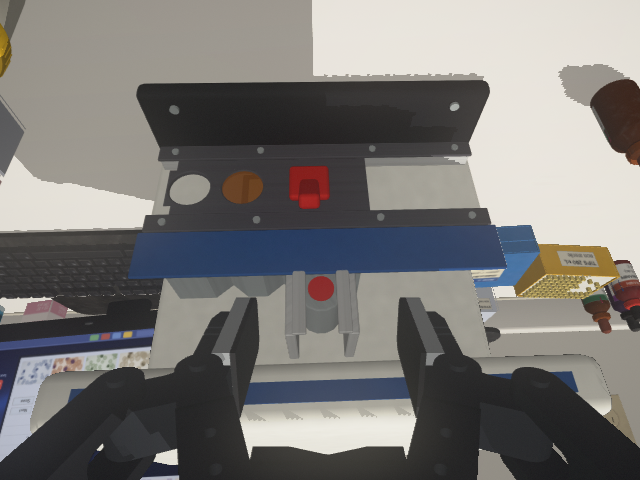

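Same layout from closer: bar end at (309,200), dot at (321,289). The tab lies about 8 px to the left of the prediction, in robot terms, so I'll refit with these closer views.

```bash
cat > fit2.py <<'E'
from h import *
from scipy.optimize import least_squares
M=[dict(np.load(f'm{i}.npz')) for i in(1,2)]
h=147
pts=[(-55,h,18),(-55,-h,18),(4,0,168),(-42.4,-10,119)]
ob=[[(477,83),(167,88),(330,263),(319.5,186)],[(489,84),(138,87),(321,289),(309,201)]]
def res(p):
    return np.ravel([proj('',world(p,np.array(pts)/1000.),m)-o for m,o in zip(M,ob)])
f=least_squares(res,[.654,.04,0],loss='soft_l1');print(f.x,f.fun.reshape(2,-1,2).round(1).tolist());p=f.x
print('tab grip',world(p,[-.034,-.01,.109]))
g=least_squares(lambda X:np.ravel([proj('',X,m)-o[3] for m,o in zip(M,ob)]),[.62,.03,.11]);print('triang bar end',g.x, 'pred',world(p,[-.0424,-.01,.119]),g.fun)
E
python3 fit2.py
```

```text
[ 0.65049523  0.04178498 -0.00528366] [[[0.3, 1.5], [-4.3, 0.5], [-2.2, -4.8], [-5.1, -5.4]], [[4.7, 5.3], [0.7, 6.1], [3.1, -1.8], [-0.1, -1.7]]]
tab grip [[0.61644287 0.03196476 0.109     ]]
triang bar end [0.6413373  0.03393039 0.09769622] pred [[0.60804299 0.03200915 0.119     ]] [-3.17112669 -1.25470259  2.80235627  1.11979781]
```

The two views disagree because the arm was still settling. I'll take a fresh settled frame here, then another after a small step.

```bash
python3 - <<'E'
from h import *;import cv2
for k in range(2):
    m=r.camera_model('wrist'); im=r.grab_frame('wrist'); print(m['t'])
st();np.savez('m1.npz',**m);cv2.imwrite('pics/w3.png',im)
E
python3 -m crank '[[0,0.15,-0.02,0,0.2],[0,0.1,0,0,0.2],[0,0,0,0,0.2],[0,0,0,0,0.2],[0,0,0,0,0.2],[0,0,0,0,0.2]]'>/dev/null
python3 - <<'E'
from h import *;import cv2
r.grab_frame('wrist');m=r.camera_model('wrist'); im=r.grab_frame('wrist'); print(m['t'])
st();np.savez('m2.npz',**m);cv2.imwrite('pics/w4.png',im)
a=cv2.imread('pics/w3.png')[60:320,120:520];b=im[60:320,120:520]
cv2.imwrite('pics/w34.png',cv2.resize(np.vstack([a,b]),None,fx=1.15,fy=1.15))
for i in(a,b):
    h=cv2.cvtColor(i,cv2.COLOR_BGR2HSV);k=((h[...,0]<6)|(h[...,0]>174))&(h[...,1]>170)&(h[...,2]>60)
    n,l,s,c=cv2.connectedComponentsWithStats(k.astype(np.uint8))
    print([(s[j].tolist(),(c[j]+[120,60]).round(1).tolist()) for j in range(1,n) if s[j,4]>80])
E
```

```text
[-0.04199077 -0.44307625 -0.14481881]
[-0.04188113 -0.44288877 -0.1445935 ]
t10.88 tcp [0.5068 0.0366 0.244 ] z [ 0.648  0.037 -0.761] tilt 40.5 az 3.2 y [-0.012  0.999  0.038] F [-0.4  0.3  0.2] w 0.0517 j [-0.19 -0.08 -0.1   2.43  1.01  0.17  0.32]
[-0.08595775 -0.4380303  -0.14586189]
t11.48 tcp [0.5062 0.0802 0.2388] z [ 0.645  0.034 -0.764] tilt 40.2 az 3.1 y [-0.009  0.999  0.037] F [-0.1 -0.1 -0.9] w 0.0514 j [-0.22 -0.05 -0.21  2.42  1.16  0.25  0.06]
[([171, 107, 40, 42, 1480], [310.2, 185.8]), ([191, 217, 24, 24, 333], [322.0, 286.6])]
[([119, 114, 42, 44, 1535], [259.1, 194.2]), ([134, 227, 25, 24, 457], [266.7, 298.2])]
```

View pics/w34.png

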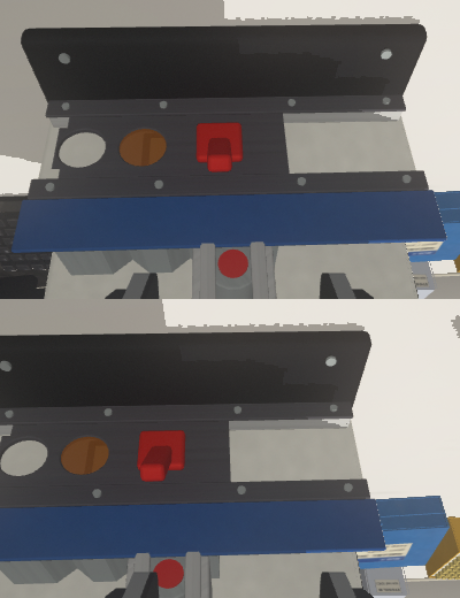

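Settled views: the bar end is at (310.4,201.7) in the first and (252.2,210.4) in the second. The red dot is at (323,289) and (266.5,299).

```bash
sed -i "s/^pts=.*/pts=[(4,0,168),(-55,h,18),(-42.4,-10,119)]/; s/^ob=.*/ob=[[(323,289),(489,84),(310.4,201.7)],[(266.5,299),(443,88.5),(252.2,210.4)]]/; s/o\[3\]/o[2]/" fit2.py; python3 fit2.py
```

```text
[0.65214176 0.04108216 0.04656414] [[[1.2, -0.5], [3.4, -0.0], [-4.6, -0.1]], [[1.8, -1.0], [-0.6, 2.5], [-5.1, 0.2]]]
tab grip [[0.61864409 0.0295104  0.109     ]]
triang bar end [0.61204659 0.0324883  0.11776103] pred [[0.61025319 0.0291194  0.119     ]] [-0.01425561 -0.11944696  0.01419086  0.11829622]
```

```bash
python3 -m crank '[[0,-0.13,0,0,0.2],[0.02,-0.12,-0.02,0,0.2],[0.06,0.0,-0.08,0,0.2],[0.1,0,-0.11,0,0.2],[0.1,0,-0.11,0,0.2],[0.1,0,-0.11,0,0.2],[0,0,0,0,0.2],[0,0,0,0,0.2]]'; python3 -c "
from h import *;st()"
```

```text
clock: 12.15
tcp_pos: [0.5472, 0.0314, 0.1983]
orientation: [0.007, 2.444, 0.012]
contact_force: [0.2, -0.1, -0.9]
grip_width: 0.0513
gripper_force: 0.0
t12.15 tcp [0.5472 0.0314 0.1983] z [ 0.642  0.007 -0.766] tilt 40.0 az 0.6 y [0.002 1.    0.011] F [ 0.2 -0.1 -0.9] w 0.0513 j [-0.17  0.09 -0.11  2.4   1.77  0.18 -0.41]
```

```bash
python3 -m crank '[[0.06,0,-0.07,0,0.2],[0.06,0,-0.07,0,0.2],[0.06,0,-0.07,0,0.2],[0.06,0,-0.07,0,0.2],[0,0,0,0,0.2],[0,0,0,0,0.2]]'>/dev/null; python3 -c "
from h import *;st()"
```

```text
t12.65 tcp [0.5944 0.0307 0.1436] z [ 0.643  0.006 -0.766] tilt 40.0 az 0.5 y [0.004 1.    0.01 ] F [ 0.5 -0.5 -0.1] w 0.0514 j [-0.01  0.29 -0.26  2.34  2.24  0.27 -0.85]
```

```bash
python3 -m crank '[[0.056,0.004,-0.075,0,0.2],[0.056,0.004,-0.075,0,0.2],[0.056,0.004,-0.075,0,0.2],[0,0,0,0,0.2],[0,0,0,0,0.2]]'>/dev/null; python3 -c "
from h import *;st()
import cv2;cv2.imwrite('pics/w5.png',r.grab_frame('wrist')[:,60:580])"
```

```text
t13.07 tcp [0.6279 0.0338 0.0992] z [ 0.643  0.006 -0.766] tilt 40.0 az 0.6 y [0.002 1.    0.01 ] F [ 0.4 -1.1  0.7] w 0.0516 j [ 0.05  0.44 -0.32  2.28  2.36  0.36 -0.93]
```

View pics/w5.png

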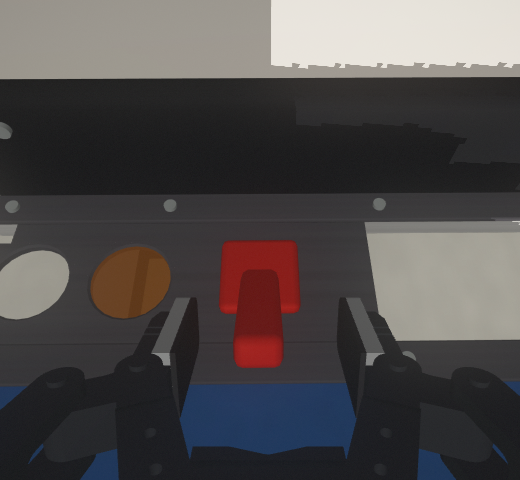

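The red bar's end at (260,352) stands between the two pads at (180,355) and (360,355), nearly centred. I'll close on it.

```bash
python3 -m crank '[[0,0,0,0,-1],[0,0,0,0,-1],[0,0,0,0,-1],[0,0,0,0,-1],[0,0,0,0,-1],[0,0,0,0,-1]]' 40; python3 -c "
from h import *;st()"
```

```text
clock: 13.62
tcp_pos: [0.6285, 0.0331, 0.1]
orientation: [0.008, 2.44, 0.01]
contact_force: [-6.8, -2.0, 10.2]
grip_width: 0.0154
gripper_force: 40.0
t13.62 tcp [0.6285 0.0331 0.1   ] z [ 0.645  0.005 -0.764] tilt 40.2 az 0.5 y [0.003 1.    0.01 ] F [-6.8 -2.  10.2] w 0.0154 j [ 0.05  0.44 -0.32  2.28  2.36  0.37 -0.93]
```

```bash
cat > s.py <<'E'
from h import *
o=r.get_obs();print('t%.2f trav %.1f mm x %.1f z %.1f F %s w %.1f'%(o['clock'],1e3*(o['tcp_pos'][1]-.0331),1e3*o['tcp_pos'][0],1e3*o['tcp_pos'][2],np.round(o['contact_force'],1),o['grip_width']*1e3))
E
python3 -m crank '[[0,0.02,0,0,-1],[0,0.03,0,0,-1],[0,0.03,0,0,-1]]' >/dev/null; python3 s.py; python3 -m crank '[[0,0.02,0,0,-1],[0,0,0,0,-1]]' >/dev/null; python3 s.py;  python3 -m crank '[[0,0.01,0,0,-1],[0,0.01,0,0,-1]]' >/dev/null; python3 s.py
```

```text
t13.87 trav 14.2 mm x 628.6 z 100.0 F [-8.4 -6.2 10.7] w 14.9
t14.03 trav 20.5 mm x 628.6 z 100.0 F [-6.9 -2.8  9.5] w 14.7
t14.20 trav 23.5 mm x 628.6 z 100.0 F [-6.7 -3.7  9.1] w 15.4
```

```bash
python3 -m crank '[[0,0.005,0,0,-1],[0,0.005,0,0,-1]]' >/dev/null; python3 s.py; python3 -m crank '[[0,0.005,0,0,-1],[0,0.005,0,0,-1]]' >/dev/null; python3 s.py;  python3 -m crank '[[0,0.005,0,0,-1],[0,0.005,0,0,-1]]' >/dev/null; python3 s.py; python3 -m crank '[[0,0.005,0,0,-1],[0,0.005,0,0,-1]]' >/dev/null; python3 s.py
```

```text
t14.37 trav 26.0 mm x 628.6 z 100.0 F [-6.6 -2.5  8.3] w 15.3
t14.53 trav 28.2 mm x 628.6 z 100.0 F [-5.8 -1.7  8.6] w 15.2
t14.70 trav 29.1 mm x 628.6 z 100.0 F [-7.6 -5.4 10.8] w 15.2
t14.87 trav 30.7 mm x 628.7 z 100.0 F [-7.6 -7.2 11.5] w 15.1
```

```bash
python3 -m crank '[[0,0,0,0,-1],[0,0,0,0,-1]]' >/dev/null; python3 s.py; python3 -m crank '[[0,0.005,0,0,-1],[0,0,0,0,-1]]' >/dev/null; python3 s.py;  python3 -m crank '[[0,0.005,0,0,-1],[0,0,0,0,-1]]' >/dev/null; python3 s.py; python3 -c "
import cv2
from h import *
a=r.grab_frame('scene')[200:300,300:420];b=r.grab_frame('wrist')[100:400,60:580]
cv2.imwrite('pics/sw.png',np.vstack([cv2.resize(a,(520,433)),b])[:600])"
```

```text
t15.03 trav 30.7 mm x 628.6 z 100.0 F [-7.  -5.  10.1] w 15.3
t15.20 trav 30.7 mm x 628.6 z 100.0 F [-8.  -6.4 10.7] w 15.1
t15.37 trav 30.8 mm x 628.7 z 100.0 F [ -8.3 -10.   12.5] w 15.2
```

The plate is stuck at 30.7 mm while the pull climbs to 10 N, so the roller is at the bottom of the amber notch. I'll ease off a little and hold.

```bash
python3 -m crank '[[0,-0.008,0,0,-1],[0,0,0,0,-1],[0,0,0,0,-1],[0,0,0,0,-1],[0,0,0,0,-1],[0,0,0,0,-1],[0,0,0,0,-1],[0,0,0,0,-1]]' >/dev/null; python3 s.py; python3 -m crank '[[0,0,0,0,-1],[0,0,0,0,-1],[0,0,0,0,-1],[0,0,0,0,-1],[0,0,0,0,-1],[0,0,0,0,-1],[0,0,0,0,-1]]' >/dev/null; python3 s.py
```

```text
t16.13 trav 30.8 mm x 628.6 z 100.0 F [-8.1 -5.8 10. ] w 15.3
t16.72 trav 30.8 mm x 628.6 z 100.0 F [-8.3 -6.2 10.1] w 15.2
```

View pics/sw.png

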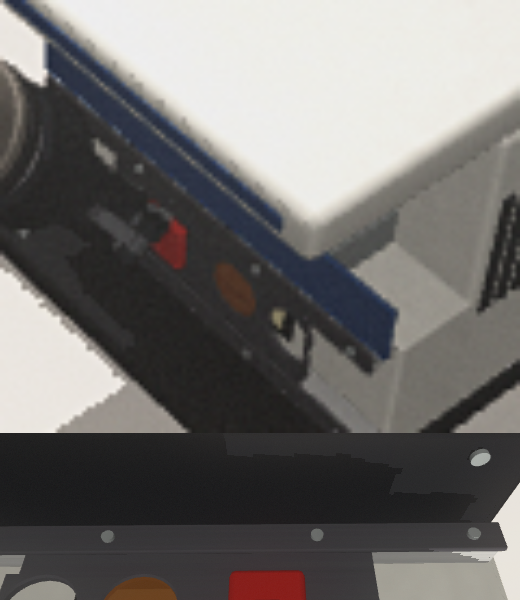

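Held for about 1.8 s. A quick check from the other side: if it's seated, the plate should resist going back too.

```bash
python3 -m crank '[[0,-0.012,0,0,-1],[0,0,0,0,-1],[0,0,0,0,-1]]' >/dev/null; python3 s.py; python3 -m crank '[[0,-0.01,0,0,-1],[0,0,0,0,-1],[0,0,0,0,-1]]' >/dev/null; python3 s.py; python3 -m crank '[[0,-0.006,0,0,-1],[0,0,0,0,-1],[0,0,0,0,-1]]' >/dev/null; python3 s.py
```

```text
t16.97 trav 30.7 mm x 628.6 z 100.0 F [-5.8 -2.2  8.9] w 15.2
t17.22 trav 30.5 mm x 628.6 z 100.0 F [-4.9  1.5  7.7] w 15.3
t17.47 trav 30.3 mm x 628.6 z 100.0 F [-4.3  4.1  5.9] w 15.3
```

Seated from both sides. On to the clear stop, expected near 75.7 mm.

```bash
python3 -m crank '[[0,0.025,0,0,-1],[0,0.025,0,0,-1],[0,0.02,0,0,-1],[0,0.02,0,0,-1],[0,0.02,0,0,-1],[0,0.015,0,0,-1],[0,0.015,0,0,-1]]' 60 >/dev/null; python3 s.py; python3 -m crank '[[0,0,0,0,-1],[0,0,0,0,-1]]' >/dev/null; python3 s.py
```

```text
t18.05 trav 53.4 mm x 628.7 z 100.0 F [-6.1 -6.3 10.3] w 14.9
t18.22 trav 54.3 mm x 628.7 z 100.1 F [-7.  -4.1 10.5] w 14.8
```

```bash
python3 -m crank '[[0,0.02,0,0,-1],[0,0.02,0,0,-1],[0,0.015,0,0,-1],[0,0.01,0,0,-1],[0,0,0,0,-1]]' >/dev/null; python3 s.py; python3 -m crank '[[0,0.005,0,0,-1],[0,0.005,0,0,-1],[0,0.005,0,0,-1],[0,0,0,0,-1]]' >/dev/null; python3 s.py;  python3 -m crank '[[0,0.005,0,0,-1],[0,0.005,0,0,-1],[0,0.005,0,0,-1],[0,0,0,0,-1]]' >/dev/null; python3 s.py; python3 -m crank '[[0,0.005,0,0,-1],[0,0.005,0,0,-1],[0,0,0,0,-1]]' >/dev/null; python3 s.py;  python3 -m crank '[[0,0.005,0,0,-1],[0,0.005,0,0,-1],[0,0,0,0,-1]]' >/dev/null; python3 s.py
```

```text
t18.63 trav 68.1 mm x 628.8 z 100.1 F [-6.  -3.3  7.8] w 15.0
t18.97 trav 71.1 mm x 628.8 z 100.0 F [-5.2 -3.2  8.2] w 14.9
t19.30 trav 74.0 mm x 628.8 z 100.1 F [-5.  -2.2  8.5] w 14.7
t19.55 trav 74.9 mm x 628.8 z 100.0 F [-5.4 -4.8 10.1] w 15.0
t19.80 trav 75.8 mm x 628.8 z 100.1 F [-7.3 -7.  10.2] w 15.1
```

Stuck again at about 75.8 mm with the command at 77.8 mm. I'll pull a bit more to confirm, then ease back to neutral.

```bash
python3 -m crank '[[0,0.005,0,0,-1],[0,0.003,0,0,-1],[0,0,0,0,-1]]' >/dev/null; python3 s.py; python3 -m crank '[[0,-0.01,0,0,-1],[0,-0.004,0,0,-1],[0,0,0,0,-1],[0,0,0,0,-1]]' >/dev/null; python3 s.py; python3 -m crank '[[0,-0.01,0,0,-1],[0,0,0,0,-1],[0,0,0,0,-1]]' >/dev/null; python3 s.py
```

```text
t20.05 trav 75.8 mm x 628.9 z 100.0 F [ -8.1 -10.   12.1] w 14.9
t20.38 trav 75.8 mm x 628.8 z 100.0 F [-6.  -4.3  8.7] w 15.2
t20.63 trav 75.7 mm x 628.8 z 100.1 F [-4.8 -1.1  8. ] w 14.9
```

```bash
python3 -m crank '[[0,0,0,0,-0.3],[0,0,0,0,-0.2],[0,0,0,0,0],[0,0,0,0,0.2],[0,0,0,0,0.2],[0,0,0,0,0.2]]' >/dev/null; python3 s.py; python3 -m crank '[[-0.03,0,0.036,0,0.2],[-0.05,0,0.06,0,0.2],[-0.06,0,0.07,0,0.2],[-0.06,0,0.07,0,0.2],[-0.06,0,0.07,0,0.2],[-0.06,0,0.07,0,0.2],[0,0,0,0,0.2],[0,0,0,0,0.2]]' >/dev/null; python3 s.py
```

```text
t21.13 trav 76.0 mm x 628.5 z 98.6 F [-0.3 -0.3  0.1] w 51.2
t21.80 trav 76.3 mm x 564.5 z 175.1 F [ 0.8 -0.3 -0.8] w 51.3
```

```bash
python3 -m crank '[[-0.05,-0.04,0.06,0,0.2],[-0.06,-0.08,0.06,0,0.2],[-0.06,-0.08,0.05,0,0.2],[-0.06,-0.05,0.03,0,0.2],[-0.04,0,0,0,0.2],[0,0,0,0,0.2],[0,0,0,0,0.2],[0,0,0,0,0.2]]' >/dev/null; python3 -c "
from h import *;st()
import cv2;r.grab_frame('wrist');cv2.imwrite('pics/w6.png',r.grab_frame('wrist'))"
```

```text
t22.47 tcp [0.5137 0.0586 0.2134] z [ 0.643  0.007 -0.766] tilt 40.0 az 0.6 y [0.002 1.    0.011] F [-0.3 -1.1  0.5] w 0.0516 j [-0.09  0.02 -0.29  2.43  1.47  0.24 -0.21]
```

View pics/w6.png

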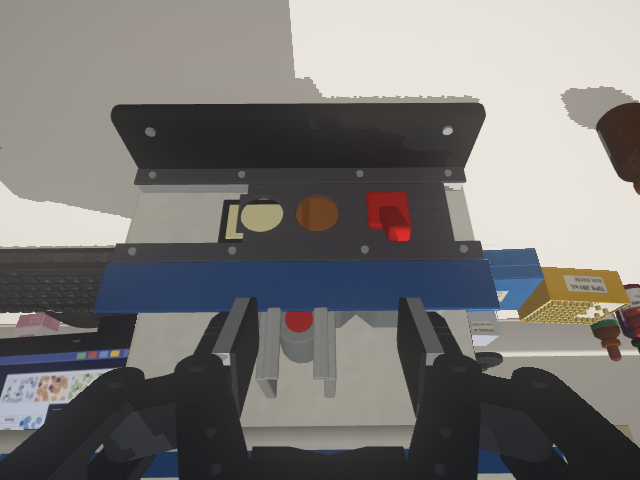

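The tab is released and stands at (390,215), with the clear hole at (262,214). The roller dot at (299,321) has dropped partly behind the guard. The two stops came out 45.0 mm apart, as specified, so I'm handing in.

```bash
python3 -c "
from bench import r;print(r.hand_in())"
```

```text
the job is handed in; nothing more can be done
None
```

I held the shutter at the amber stop (about 30.8 mm of travel) for nearly 2 s and left it at the clear stop (about 75.7 mm), tab released and arm clear. I handed it in at about 22.5 s; `hand_in()` gave no verdict, and I judged both seatings by feel, with one last wrist view showing the roller lower.

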